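Clamp the sample jar on the bench shaker with its swing strap and cam lever

TASK

Clamp the white jar on the bench shaker: with a finger push the swing strap over the jar until it rests against its stop, and then, with the strap over, push the red-knobbed cam lever all the way down so that the strap's foot presses on the jar. Touch and push only, lift nothing: leave the jar in its nest, and do not disturb the two vials and the small yellow weight standing round the shaker.

Things in the scene. Friction and masses are not known exactly. Their poses are not given: they have to be found in the camera images.
- shaker: Low white bench shaker, fixed, 170 (x) x 230 (y) mm; its platform is 41 mm above the table. Origin: centre of its underside; x to its back, y to its left (pivot side), z up. A rubber ring (radius 43, 8 mm high) at the centre is the jar's nest. The dark cam pillar (x 9 to 23, y -91 to -69 mm, top 173 mm above the table) is the strap's stop.
- jar: White round screw-top jar, 67 mm in diameter, 66 mm high, 0.12 kg, loose, standing in the nest at the middle of the shaker. Origin: centre of its underside (41 mm above the table); its lid top is 107 mm above the table.
- strap_pivot (a point): Point on the vertical pivot axis of the swing strap, at mid-height of its bar (131 mm above the table), at x = 0, y = +80 mm in the shaker's frame. The post, collar and bolt head round it have 13 mm radius and reach 143 mm above the table.
- strap_mid (a point): Mid-height centre line of the strap's aluminium bar, 65 mm from the pivot. The bar is level, 16 mm wide, 14 mm high (124 to 138 mm above the table), 168 mm long, the end orange. 80 mm from the pivot a round foot hangs under it, 2.5 mm clear of the jar lid while the cam lever is up. -y of this point points outward along the bar, +x is the closing direction.
- strap_tip (a point): Point on the strap's centre line 166 mm from the pivot axis, at mid-height of the bar, at its free end.
- clamp_strap (a joint): Swing of the strap about its vertical pivot (rad). 0: closed, across the jar and against the cam pillar (bar along the shaker's -y). 1.57: open, pointing to the shaker's front (-x). Closing turns it anticlockwise seen from above. Range 0 to 1.7; starts at 0.8 to 1.35; stays where it is left (friction 0.06 N m).
- lever_axis (a point): Point on the level pivot axis of the cam lever, 155 mm above the table, at x = 0, y = -80 mm in the shaker's frame; the axis runs along the shaker's x.
- lever_knob (a point): Centre of the red ball knob (radius 11 mm) at the end of the cam lever, 72 mm from the lever axis; the lever's bar is 10 mm thick.
- cam_lever (a joint): Angle of the cam lever (rad). 0: up, leaning 0.44 rad from the vertical towards the shaker's -y (outward). It swings down and outward in the shaker's y-z plane; 1.1: fully down at its stop, nearly level. Stays where it is left (friction 0.18 N m). Starts at 0 to 0.2. Going down it lowers the strap 4 mm and the foot presses the jar lid with about 5 N.
- strap_foot: Round black rubber foot under the strap, radius 12 mm, 80 mm from the pivot; sprung, it gives up to 4 mm. Origin: centre of its underside.
- vial_green: Glass vial with white cap and olive contents, 21 mm in diameter, 58 mm tall, loose, standing behind the shaker (+x side). Origin: centre of its underside. Leave alone.
- vial_brown: Glass vial with white cap and brown contents, 21 mm in diameter, 52 mm tall, loose, standing behind the shaker (+x side). Origin: centre of its underside. Leave alone.
- weight: Small pale yellow, brass-like calibration weight, 22 mm in diameter, 30 mm tall, loose, standing in front of the shaker. Origin: centre of its underside. Leave alone.
Not all that is in view belongs to the job. Of the things shaped like the jar, the white one is meant.

How it is judged:
By the outcome, as a careful person would: the job done as asked, in the order asked, and still so for the second after the job is handed in, with the robot touching nothing.
It also fails if it takes over 45 s, if anything falls off the work surface, if the arm or the gripper's body presses on something with over 40 N, if the wrist force passes 120 N, or if a joint passes its speed limit or range.

ROBOT

A 6-joint arm with a two-finger parallel gripper is mounted at the origin on a cart in front of the work surface, level with it; the furniture and walls round the work are solid. World frame = base frame: x ahead of the robot, y to its left, z up, the work surface at z = 0. Lengths are in m, angles in rad, forces in N, time in s.
With the tool pointing down it reaches from about 0.3 to 0.875 m from the base axis. Payload 6.4 kg.
Tool frame: the origin (TCP) lies at the very end of the fingers, on their centre line; the grasp point (between the pads) lies 19 mm behind it (arm.grasp_offset is the distance from the TCP to the grasp point, in m); z points along the fingers, y is the direction in which the jaws open and shut (so a half turn about z gives the same grasp; the last joint's range is limited). The gripper opens to 85 mm and grips with 20 to 120 N. Pads are 22 mm wide; open, the fingers measure 114 mm over their backs; the gripper's body (76 mm by 85 mm) begins 54 mm behind the grasp point. The pads swing forward as they close: fully open they stand 13 mm farther back than shut.
Start: joints at [-1.439, 0.181, 1.607, -0, 1.354, -0.206], TCP at [0.191, -0.543, 0.202] pointing down, gripper open.
Joint ranges: [-2.99, 2.99], [-0.89, 2.07], [0.3, 2.58], [-1.14, 4.28], [0, 2.63], [-3.12, 3.12]. Speed limits (rad/s): [2.57, 2.57, 3.01, 3.14, 3.14, 3.14].

INTERFACE

Orientations are given as a unit quaternion [x, y, z, w].
In Python, from station import sensors, eyes, arm gives the robot as it stands.
- The arm moves only by the tool drive_tool, never from a script. Its argument "targets" is a list of rows, each a list of 3 entries, a list of its own where there are three numbers: the turn, a rotation vector about the tool's x, y, z in degrees, then the shift along the tool's x, y, z in m, then the finger opening in m, from 0 to 0.0854. A call has 1 to 12 rows; each row shifts and turns the commanded pose from where the row before left it, along the tool's axes as they then stand; what a row does not reach is not made up. A row lasts 1/8 s, in which the tool goes at most 62.5 mm and 10.7 degrees, less where a joint would pass 70% of its speed; a pose out of reach is approached as far as the arm can. A call is refused whole if a number of a shift passes 0.0625 or a number of a turn 10.7, either way. A call with a gripper value outside its range is refused whole. The fingers move at their own pace and stop on an object; "grip_force" is the grip in N (left out, the last holds). Time passes only in rows, so rows that do not move let the fingers close. It gives the time, the measured TCP pose, the force and the opening at its end, in the units of the state.
- sensors.get_obs(): the state, without advancing time (a new reading comes with each control period).
- eyes.grab_frame(name): name is "scene" or "top" or "wrist"; returns (picture, depth): 420x560x3 uint8, red, green, blue; 420x560 float32, m along the optical axis (not along the pixel's ray), 0 where there is no reading.
- eyes.calibration(name): a dict with "mtx" (3x3 intrinsics, pixels), "origin" and "attitude" of the camera in the world. Camera axes: x right, y down, z forward; pixel columns grow to the right and rows downward; lengths in m; the calibration is good to about 2 mm. The wrist camera is an equidistant fisheye: a pixel r from the principal point sees the ray r / f radians off the axis. A picture is of the moment at which its call begins: read the wrist's pose just before it. calibration takes no time and is no camera call; for the wrist camera it gives the pose at the moment of the call.
- arm.close_job(): hands the job in, once; it reports no verdict.
Trained networks look in the newest picture that a camera, given by its name, has taken for a name from the list of things; names that differ only in an ending like _2 or _b are one class to them, and where a whole thing is asked for, a point or a joint stands for the part that bears it (a point fixed in the world has none). Each returns a list of dicts, best first, with "p" (0 to 1); they miss things now and then, are a little off and sometimes report something else, mostly with a low value. They report only what shows in the picture. A call takes as long as a camera call. They do not tell look-alikes from the thing itself.
- eyes.recognise(camera, label): "box" ([centre column, centre row, width, height] in pixels, round what is visible of it).
- eyes.silhouettes(camera, label): "pixels" (420x560 bool, what is visible of it) and "box" ([centre column, centre row, width, height] in pixels, round what is visible of it).
- eyes.place_of(camera, label): "position" ([column, row] in pixels: a listed point, or the origin of a listed thing).
The state is a dict: "t": time; "joints": joint angles; "joint_velocities": joint speeds; "joint_efforts": joint torques, N m; "eef_pos": TCP position; "eef_rot": TCP orientation; "force": force on the tool from outside, world axes, zero at the start; "wrist_torque": the same for the moment, N m; "grip_width": finger opening in m.
Only numpy, scipy, OpenCV 4.12 (cv2) and the standard library are available. Lean on these libraries where they do the work, as an engineer would, in place of code of your own. Each camera call takes 0.05 s, during which the arm holds its last target. There are 200 camera calls.

## Working session

There is one attempt and no reset: what is moved stays moved. The work goes in short steps, Python scripts to look and compute and a tool call to move; the robot and the scene stay as the last step left them, time stands still between calls to the robot, and variables do not carry over. Pictures are saved under pics/ and viewed, about 8 in all and at most 12, crops included, and the job is handed in when it is done.

Besides the shell and the picture viewer there is one more tool, called after "Call:" by a JSON object that holds its "fn" and its "kwargs", one argument or row to a line. drive_tool: Moves the arm, as the interface text tells. Its arguments: {"type":"object","properties":{"targets":{"type":"array"},"grip_force":{"type":"number"}},"required":["targets"]}

```bash
mkdir -p pics; cat > h.py <<'E'
import numpy as np, cv2
from scipy.spatial.transform import Rotation as R
from station import sensors, eyes, arm
def cal(n):
    c=eyes.calibration(n); a=np.array(c["attitude"],float)
    M=R.from_quat(a).as_matrix() if a.size==4 else a.reshape(3,3)
    return np.array(c["mtx"]),np.array(c["origin"]),M
def ray(n,uv):
    K,o,M=cal(n); d=np.array([(uv[0]-K[0,2])/K[0,0],(uv[1]-K[1,2])/K[1,1],1.])
    return o,M@d
def at_z(n,uv,z):
    o,d=ray(n,uv); return o+d*(z-o[2])/d[2]
def tri(a,ua,b,ub):
    o1,d1=ray(a,ua);o2,d2=ray(b,ub)
    s=np.linalg.lstsq(np.c_[d1,-d2],o2-o1,rcond=None)[0]
    p,q=o1+s[0]*d1,o2+s[1]*d2
    return (p+q)/2,np.linalg.norm(p-q)
def dep(n,uv,D):
    o,d=ray(n,uv); z=D[int(round(uv[1])),int(round(uv[0]))]; return o+d*z
E
python3 - <<'E'
from h import *
o=sensors.get_obs(); print(o["t"],o["eef_pos"],o["eef_rot"])
for n in("scene","top"):
    p,D=eyes.grab_frame(n); cv2.imwrite(f"pics/{n}0.png",p[...,::-1]); np.save(n+"D",D)
    print(n,cal(n)[1])
P={}
for l in["shaker","jar","strap_pivot","strap_mid","strap_tip","lever_axis","lever_knob","strap_foot","vial_green","vial_brown","weight"]:
    for n in("scene","top"):
        r=eyes.place_of(n,l); P[n,l]=r
        print(l,n,[(np.round(x["position"],1).tolist(),round(x["p"],2)) for x in r[:3]])
    if P["scene",l] and P["top",l]:
        q,e=tri("scene",P["scene",l][0]["position"],"top",P["top",l][0]["position"]); print("   ",q.round(4),round(e,4))
E
```

```text
0.0 [ 0.19049148 -0.54188505  0.20089138] [ 9.85768659e-01  1.68105277e-01  1.16233266e-05 -8.75560118e-04]
scene [ 0.07801858 -1.00213737  0.71129547]
top [ 0.42735405 -0.24600571  1.01496364]
shaker scene [([275.5, 248.2], 0.74)]
shaker top [([279.6, 207.0], 0.89)]
    [ 0.4956 -0.2401 -0.0006] 0.0041
jar scene [([324.4, 294.0], 0.87), ([280.7, 234.7], 0.67)]
jar top [([356.4, 196.9], 0.98), ([265.0, 287.4], 0.97), ([280.7, 209.9], 0.75)]
    [ 0.5175 -0.4389 -0.0042] 0.0041
strap_pivot scene [([260.0, 194.0], 0.61)]
strap_pivot top [([243.9, 205.3], 0.7)]
    [ 0.4928 -0.1603  0.126 ] 0.0038
strap_mid scene []
strap_mid top [([263.4, 228.7], 0.86)]
strap_tip scene [([230.4, 226.2], 0.77)]
strap_tip top [([291.2, 263.0], 0.72)]
    [ 0.3628 -0.2641  0.1341] 0.0017
lever_axis scene [([299.1, 214.9], 0.8)]
lever_axis top [([315.6, 198.1], 0.94)]
    [ 0.5073 -0.3224  0.1528] 0.0062
lever_knob scene [([305.5, 201.6], 0.49)]
lever_knob top [([334.9, 194.4], 0.5)]
    [ 0.5058 -0.3554  0.2094] 0.001
strap_foot scene [([249.3, 214.3], 0.61)]
strap_foot top []
vial_green scene [([317.3, 231.5], 0.58), ([245.1, 276.1], 0.39)]
vial_green top [([274.7, 157.0], 0.62)]
    [ 0.6291 -0.2319  0.0007] 0.003
vial_brown scene [([279.7, 238.3], 0.57)]
vial_brown top [([247.9, 158.9], 0.59)]
    [ 0.6026 -0.1422 -0.0663] 0.0742
weight scene [([249.2, 276.5], 0.41)]
weight top [([306.5, 253.8], 0.56)]
    [ 0.3797 -0.308   0.0053] 0.0071
```

```bash
python3 - <<'E'
import cv2
a=cv2.imread("pics/scene0.png")[120:330,180:380];b=cv2.imread("pics/top0.png")[120:330,180:380]
cv2.imwrite("pics/c1.png",cv2.hconcat([cv2.resize(x,None,fx=2,fy=2.8,interpolation=2) for x in(a,b)]))
E
```

```text
(no output)
```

View pics/c1.png

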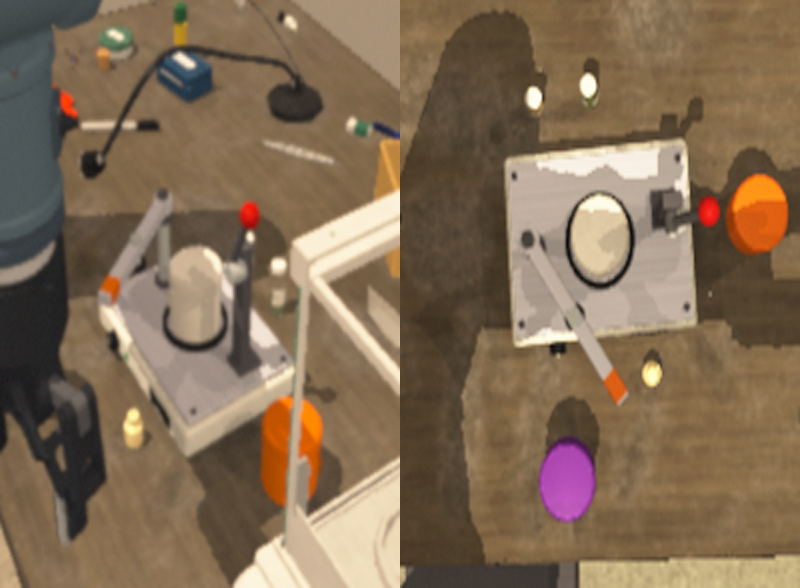

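View pics/scene0.png

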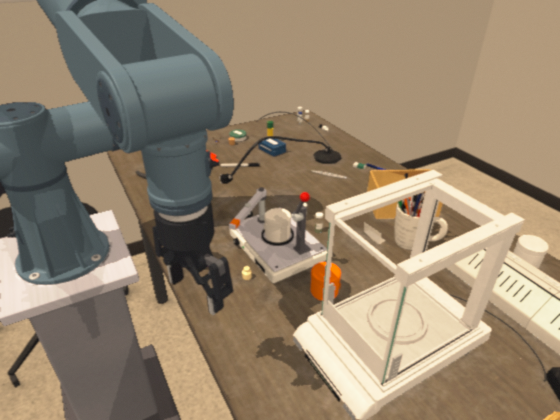

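The scene view shows the white jar in its nest at about (277,225). The orange and purple jars are decoys. The strap tip is at (231,226), the red knob at (305,199), and the balance frame stands to the right from x≈325. Next I'll work out where the balance is, the shaker frame and the waypoints.

```bash
cat >> h.py <<'E'
C=np.array([.499,-.241]); Y=.087; RS=np.array([[np.cos(Y),-np.sin(Y)],[np.sin(Y),np.cos(Y)]])
def W(x,y): return C+RS@np.array([x,y])
def S(p): return RS.T@(np.array(p[:2])-C)
def state():
    o=sensors.get_obs(); r=R.from_quat(o["eef_rot"]); p=np.array(o["eef_pos"])
    print("t",round(o["t"],2),"world",p.round(4),"shaker",S(p).round(4),"z",p[2].round(4),"tool yaw in shaker deg",np.degrees(np.arctan2(*r.as_matrix()[1::-1,0])-Y).round(1),"F",np.round(o["force"],1),"w",round(o["grip_width"],4))
E
python3 - <<'E'
from h import *
D=np.load("sceneD.npy")
for uv in[(331,212),(335,230),(326,290),(405,265),(325,283),(303,335)]: print(uv,dep("scene",uv,D).round(3))
for n,p in dict(pivot=(.4928,-.1603),tip=(.3628,-.2641),axis=(.5073,-.3224),knob=(.5058,-.3554),weight=(.3797,-.308),vg=(.629,-.232)).items(): print(n,S(p).round(4))
state()
for th in(1.1,.98,.7,.4,.2,0): # finger centre, r=.1, offset .022 on opening side
    d=np.array([-np.sin(th),-np.cos(th)]); nrm=np.array([-np.cos(th),np.sin(th)])
    print(th,(np.array([0,.08])+.1*d+.024*nrm).round(4))
E
```

```text
(331, 212) [ 0.42  -0.559  0.332]
(335, 230) [ 0.679 -0.25  -0.   ]
(326, 290) [ 0.428 -0.555  0.153]
(405, 265) [ 0.431 -0.714  0.336]
(325, 283) [ 0.426 -0.553  0.17 ]
(303, 335) [ 0.38  -0.558  0.059]
pivot [0.0008 0.0809]
tip [-0.1377 -0.0112]
axis [ 0.0012 -0.0818]
knob [-0.0032 -0.1146]
weight [-0.1247 -0.0564]
vg [ 0.1303 -0.0023]
t 1.2 world [ 0.1906 -0.5425  0.2018] shaker [-0.3334 -0.2736] z 0.2018 tool yaw in shaker deg 14.4 F [-0.2  0.3  0.4] w 0.0854
1.1 [-0.1    0.056]
0.98 [-0.0964  0.0442]
0.7 [-0.0828  0.019 ]
0.4 [-0.061  -0.0028]
0.2 [-0.0434 -0.0132]
0 [-0.024 -0.02 ]
```

Call:
{"fn": "drive_tool", "kwargs": {
  "targets": [
    [[0,0,7.2],[0,0,0],0],
    [[0,0,7.2],[0,0,0],0],
    [[0,0,0],[0.028,-0.042,0],0],
    [[0,0,0],[0.028,-0.042,0],0],
    [[0,0,0],[0.028,-0.042,0],0],
    [[0,0,0],[0.028,-0.042,0],0],
    [[0,0,0],[0.028,-0.042,0],0],
    [[0,0,0],[0.028,-0.042,0],0],
    [[0,0,0],[0.028,-0.042,0],0],
    [[0,0,0],[0.028,-0.042,0],0],
    [[0,0,0],[0,0,0],0],
    [[0,0,0],[0,0,0],0]
  ]
}}

```text
t: 2.7
eef_pos: [0.3847, -0.1888, 0.2019]
eef_rot: [0.999, 0.044, 0.0, 0.0]
force: [0.2, -0.6, 0.3]
grip_width: 0.0002
```

```bash
python3 -c "
from h import *
state()"
```

```text
t 2.7 world [ 0.3847 -0.1888  0.2019] shaker [-0.1093  0.062 ] z 0.2019 tool yaw in shaker deg 0.0 F [ 0.2 -0.6  0.3] w 0.0002
```

Call:
{"fn": "drive_tool", "kwargs": {
  "targets": [
    [[0,0,0],[0,0,0.022],0],
    [[0,0,0],[0,0,0.022],0],
    [[0,0,0],[0,0,0.022],0],
    [[0,0,0],[0,0,0.019],0],
    [[0,0,0],[0,0,0],0],
    [[0,0,0],[0,0,0],0]
  ]
}}

```text
t: 3.45
eef_pos: [0.3848, -0.1896, 0.1175]
eef_rot: [0.999, 0.042, 0.0, 0.0]
force: [0.2, 0.0, 1.2]
grip_width: -0.0003
```

```bash
python3 - <<'E'
from h import *
state()
a,_=eyes.grab_frame("scene");b,_=eyes.grab_frame("top")
cv2.imwrite("pics/c2.png",cv2.hconcat([cv2.resize(x[130:320,200:360,::-1],None,fx=2.5,fy=2.5,interpolation=2) for x in(a,b)]))
E
```

```text
t 3.45 world [ 0.3848 -0.1896  0.1175] shaker [-0.1093  0.0611] z 0.1175 tool yaw in shaker deg -0.1 F [0.2 0.  1.2] w -0.0003
```

View pics/c2.png

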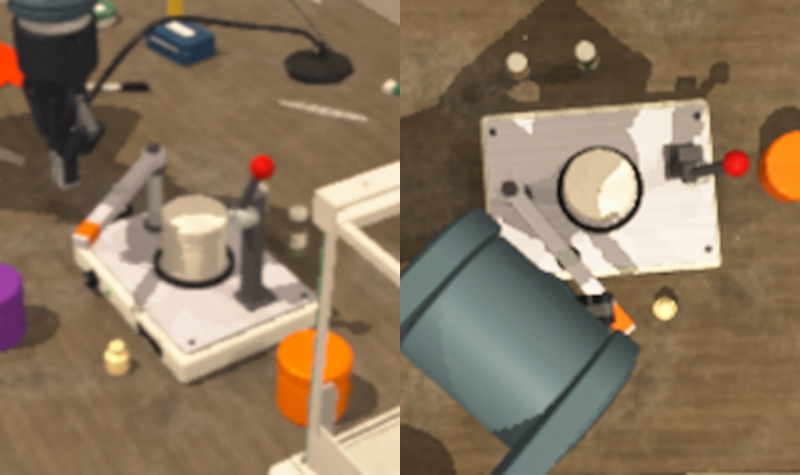

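The picture shows the closed fingertip standing free behind the strap, at about (65,183) in the left half, with nothing disturbed. Next I push along the arc.

Call:
{"fn": "drive_tool", "kwargs": {
  "targets": [
    [[0,0,0],[0.0065,0.0085,0],0],
    [[0,0,0],[0.0065,0.0085,0],0],
    [[0,0,0],[0.0045,0.0084,0],0],
    [[0,0,0],[0.0045,0.0084,0],0],
    [[0,0,0],[0.0045,0.0084,0],0],
    [[0,0,0],[0.0073,0.0073,0],0],
    [[0,0,0],[0.0073,0.0073,0],0],
    [[0,0,0],[0.0073,0.0073,0],0],
    [[0,0,0],[0.0059,0.0035,0],0],
    [[0,0,0],[0.0059,0.0035,0],0],
    [[0,0,0],[0.0059,0.0035,0],0],
    [[0,0,0],[0,0,0],0]
  ]
}}

```text
t: 5.05
eef_pos: [0.4574, -0.2572, 0.1168]
eef_rot: [0.999, 0.043, 0.0, 0.0]
force: [0.7, 0.2, 0.5]
grip_width: 0.0004
```

```bash
python3 - <<'E'
from h import *
state()
a,_=eyes.grab_frame("scene");b,_=eyes.grab_frame("top")
cv2.imwrite("pics/c3.png",cv2.hconcat([cv2.resize(x[130:320,200:360,::-1],None,fx=2.5,fy=2.5,interpolation=2) for x in(a,b)]))
E
```

```text
t 5.05 world [ 0.4574 -0.2572  0.1168] shaker [-0.0428 -0.0125] z 0.1168 tool yaw in shaker deg -0.0 F [0.7 0.2 0.5] w 0.0004
```

View pics/c3.png

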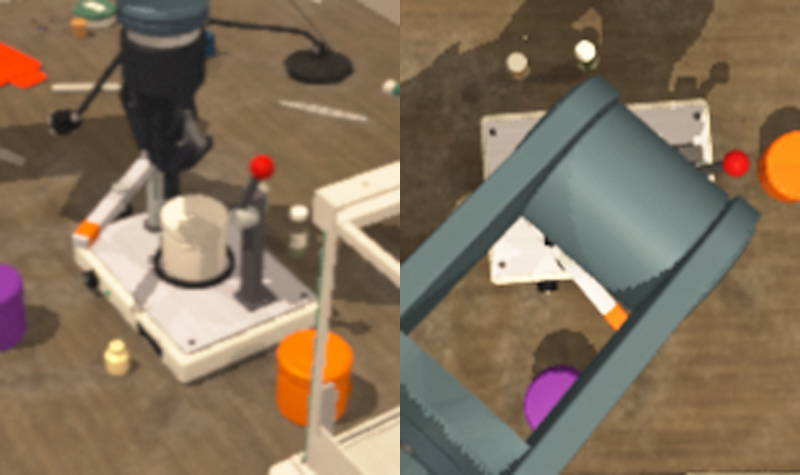

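The strap's tip is still at (90,232), so the finger passed it without contact. I'll check the real fingertip height against the bar height.

```bash
python3 - <<'E'
from h import *
state()
a,D=eyes.grab_frame("scene"); b,D2=eyes.grab_frame("top")
K,o,M=cal("scene")
def proj(p):
    q=K@(M.T@(np.array(p)-o)); return q[:2]/q[2]
tcp=np.array(sensors.get_obs()["eef_pos"])
print("tcp px",proj(tcp),"bar r=.1 px",proj([*W(-.083,.024),.131]))
for l in("strap_tip","strap_pivot","strap_mid","strap_foot"): 
    for n in("scene","top"): print(l,n,[(np.round(x["position"],1).tolist(),round(x["p"],2)) for x in eyes.place_of(n,l)[:2]])
for uv in[(245,215),(250,208),(240,220),(236,223)]: print(uv,dep("scene",uv,D).round(3),S(dep("scene",uv,D)).round(3))
for uv in[(265,235),(268,240),(276,247)]: print("top",uv,dep("top",uv,D2).round(3),S(dep("top",uv,D2)).round(3))
u,v=proj(tcp).astype(int)
im=cv2.resize(a[v-50:v+40,u-70:u+50,::-1],None,fx=6,fy=6,interpolation=2); cv2.circle(im,(70*6,50*6),5,(0,255,0),1)
cv2.imwrite("pics/c4.png",im)
E
```

```text
t 5.15 world [ 0.4569 -0.2569  0.1167] shaker [-0.0433 -0.0122] z 0.1167 tool yaw in shaker deg -0.0 F [-0.3  0.2  0.2] w -0.0
tcp px [265.61404258 219.41133452] bar r=.1 px [243.76844203 212.67344609]
strap_tip scene [([228.9, 223.7], 0.89), ([275.3, 247.1], 0.48)]
strap_tip top [([290.8, 263.7], 0.78)]
strap_pivot scene [([263.6, 196.3], 0.79)]
strap_pivot top [([241.8, 205.8], 0.77), ([316.3, 199.3], 0.37)]
strap_mid scene [([249.7, 206.0], 0.75)]
strap_mid top [([263.7, 227.8], 0.52)]
strap_foot scene [([247.2, 211.7], 0.57)]
strap_foot top [([262.2, 228.0], 0.37), ([247.3, 158.2], 0.21)]
(245, 215) [ 0.412 -0.236  0.132] [-0.086  0.013]
(250, 208) [ 0.435 -0.217  0.134] [-0.062  0.029]
(240, 220) [ 0.392 -0.252  0.134] [-0.108 -0.002]
(236, 223) [ 0.376 -0.264  0.139] [-0.124 -0.012]
top (265, 235) [ 0.427 -0.208  0.14 ] [-0.069  0.039]
top (268, 240) [ 0.415 -0.214  0.134] [-0.081  0.034]
top (276, 247) [ 0.4   -0.232  0.14 ] [-0.098  0.018]
```

View pics/c4.png

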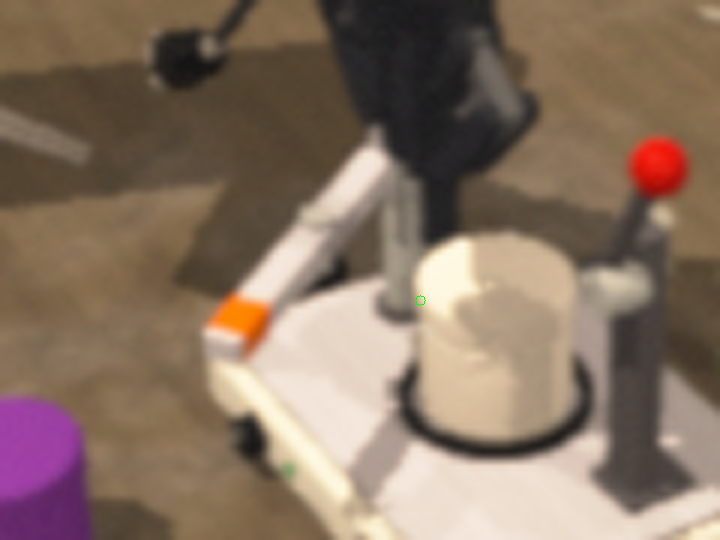

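```bash
python3 - <<'E'
from h import *
a,D=eyes.grab_frame("scene")
K,o,M=cal("scene")
def proj(p):
    q=K@(M.T@(np.array(p)-o)); return (q[:2]/q[2]).round(1)
print("c2 tcp",proj([.3848,-.1896,.1175]),"initial",proj([.1906,-.5425,.2018]),"initial at end z",proj([.1906,-.5425,.22]))
u0,v0=265-70,219-50
for c in[(440,190),(440,210),(440,225),(425,170),(400,100),(510,110),(470,60)]:
    uv=(u0+c[0]/6,v0+c[1]/6); print(c,np.round(uv,1),dep("scene",uv,D).round(3),S(dep("scene",uv,D)).round(3))
print("jar lid centre",proj([*W(0,0),.107]))
w,_=eyes.grab_frame("wrist"); cv2.imwrite("pics/w5.png",w[...,::-1])
print(cal("wrist")[1])
E
```

```text
c2 tcp [227.3 213.4] initial [198.6 314.7] initial at end z [197.4 306.6]
(440, 190) [268.3 200.7] [ 0.459 -0.268  0.177] [-0.042 -0.024]
(440, 210) [268.3 204. ] [ 0.458 -0.271  0.169] [-0.044 -0.026]
(440, 225) [268.3 206.5] [ 0.459 -0.268  0.16 ] [-0.042 -0.023]
(425, 170) [265.8 197.3] [ 0.444 -0.284  0.199] [-0.058 -0.038]
(400, 100) [261.7 185.7] [ 0.44  -0.272  0.225] [-0.061 -0.026]
(510, 110) [280.  187.3] [ 0.463 -0.316  0.237] [-0.042 -0.072]
(470, 60) [273.3 179. ] [ 0.455 -0.3    0.252] [-0.049 -0.055]
jar lid centre [277.7 214.7]
[ 0.53406339 -0.24926881  0.28795582]
```

View pics/w5.png

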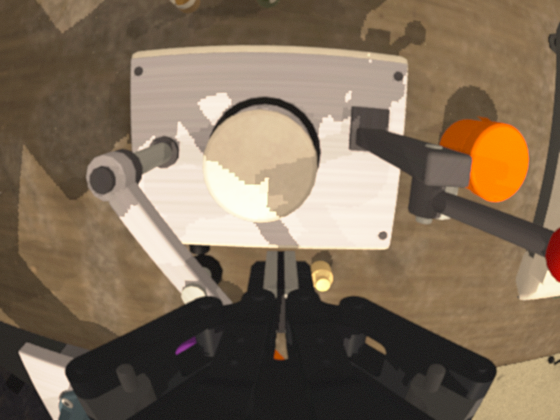

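```bash
python3 - <<'E'
from h import *
K,o,M=cal("wrist"); s=sensors.get_obs(); p=np.array(s["eef_pos"]); T=R.from_quat(s["eef_rot"]).as_matrix()
for b in(0,.01,.02,.03,.04,.06):
    for dx in (0.,.011,-.011):
        q=M.T@(p-T[:,2]*b+T[:,0]*dx-o); r=np.hypot(*q[:2]); th=np.arctan2(r,q[2])
        print(b,dx,(np.array([K[0,2],K[1,2]])+K[0,0]*th*q[:2]/r).round(1))
a,D=eyes.grab_frame("scene")
for v in range(203,222): print(v,a[v,266:271].mean(1).round(), [dep("scene",(u,v),D).round(3).tolist() for u in(267,269)])
E
```

```text
0 0.0 [282.1 244.5]
0 0.011 [282.1 226.7]
0 -0.011 [282.1 261.4]
0.01 0.0 [282.2 252. ]
0.01 0.011 [282.3 233.4]
0.01 -0.011 [282.2 269.5]
0.02 0.0 [282.3 260.2]
0.02 0.011 [282.4 241. ]
0.02 -0.011 [282.3 278.4]
0.03 0.0 [282.5 269.5]
0.03 0.011 [282.5 249.3]
0.03 -0.011 [282.4 288.3]
0.04 0.0 [282.6 279.7]
0.04 0.011 [282.7 258.8]
0.04 -0.011 [282.5 299.2]
0.06 0.0 [282.9 304.2]
0.06 0.011 [283.  281.5]
0.06 -0.011 [282.8 324.8]
203 [44. 36. 34. 36. 41.] [[0.454, -0.271, 0.173], [0.459, -0.271, 0.172]]
204 [44. 37. 35. 36. 40.] [[0.455, -0.269, 0.169], [0.46, -0.27, 0.168]]
205 [47. 37. 35. 37. 40.] [[0.455, -0.269, 0.167], [0.46, -0.269, 0.165]]
206 [48. 37. 37. 34. 38.] [[0.454, -0.271, 0.165], [0.46, -0.27, 0.162]]
207 [47. 35. 33. 37. 48.] [[0.455, -0.268, 0.16], [0.459, -0.272, 0.161]]
208 [ 49.  39.  51.  71. 106.] [[0.454, -0.27, 0.159], [0.46, -0.269, 0.157]]
209 [ 68.  76. 113. 153. 197.] [[0.455, -0.269, 0.155], [0.464, -0.261, 0.147]]
210 [116. 153. 197. 226. 237.] [[0.458, -0.263, 0.148], [0.49, -0.211, 0.106]]
211 [174. 220. 237. 241. 243.] [[0.482, -0.216, 0.109], [0.488, -0.216, 0.107]]
212 [226. 240. 243. 243. 243.] [[0.48, -0.219, 0.108], [0.484, -0.223, 0.109]]
213 [240. 243. 243. 243. 242.] [[0.478, -0.223, 0.108], [0.483, -0.225, 0.107]]
214 [242. 243. 243. 243. 242.] [[0.476, -0.227, 0.108], [0.48, -0.23, 0.109]]
215 [242. 243. 243. 243. 242.] [[0.475, -0.23, 0.107], [0.48, -0.231, 0.107]]
216 [242. 243. 243. 242. 242.] [[0.472, -0.235, 0.108], [0.477, -0.236, 0.107]]
217 [240. 241. 242. 243. 242.] [[0.469, -0.24, 0.109], [0.475, -0.24, 0.108]]
218 [238. 240. 241. 241. 236.] [[0.47, -0.239, 0.106], [0.473, -0.243, 0.107]]
219 [228. 238. 240. 235. 216.] [[0.465, -0.248, 0.11], [0.47, -0.25, 0.109]]
220 [209. 228. 235. 232. 204.] [[0.465, -0.247, 0.106], [0.469, -0.25, 0.107]]
221 [192. 208. 220. 223. 201.] [[0.466, -0.247, 0.103], [0.468, -0.253, 0.106]]
```

The depth image and the wrist view agree: with the fingers shut, their ends are about 32 mm above the reported TCP, so the tip was at z≈0.150 and swept over the strap. Nothing was touched. I'll go back, descend further, and push nearer the pivot so the knuckles stay clear of the lever.

Call:
{"fn": "drive_tool", "kwargs": {
  "targets": [
    [[0,0,0],[0,0,-0.03],0],
    [[0,0,0],[-0.012,-0.031,0],0],
    [[0,0,0],[-0.012,-0.031,0],0],
    [[0,0,0],[-0.012,-0.031,0],0],
    [[0,0,0],[0,0,0],0],
    [[0,0,0],[0,0,0.018],0],
    [[0,0,0],[0,0,0.018],0],
    [[0,0,0],[0,0,0.018],0],
    [[0,0,0],[0,0,0],0],
    [[0,0,0],[0,0,0],0]
  ]
}}

```text
t: 7.05
eef_pos: [0.4137, -0.1682, 0.0934]
eef_rot: [0.999, 0.043, 0.0, 0.0]
force: [0.7, -0.8, -0.4]
grip_width: 0.0002
```

```bash
python3 - <<'E'
from h import *
state()
for th in(.98,.7,.4,.2,0):
    d=np.array([-np.sin(th),-np.cos(th)]); nrm=np.array([-np.cos(th),np.sin(th)])
    print(th,(np.array([0,.08])+.065*d+.024*nrm).round(4))
a,D=eyes.grab_frame("scene");w,_=eyes.grab_frame("wrist")
cv2.imwrite("pics/c6.png",cv2.hconcat([cv2.resize(a[150:260,200:320,::-1],(400,366),interpolation=2),cv2.resize(w[60:420,80:473,::-1],(400,366))]))
E
```

```text
t 7.05 world [ 0.4137 -0.1682  0.0934] shaker [-0.0787  0.0799] z 0.0934 tool yaw in shaker deg -0.0 F [ 0.7 -0.8 -0.4] w 0.0002
0.98 [-0.0674  0.0637]
0.7 [-0.0602  0.0457]
0.4 [-0.0474  0.0295]
0.2 [-0.0364  0.0211]
0 [-0.024  0.015]
```

View pics/c6.png

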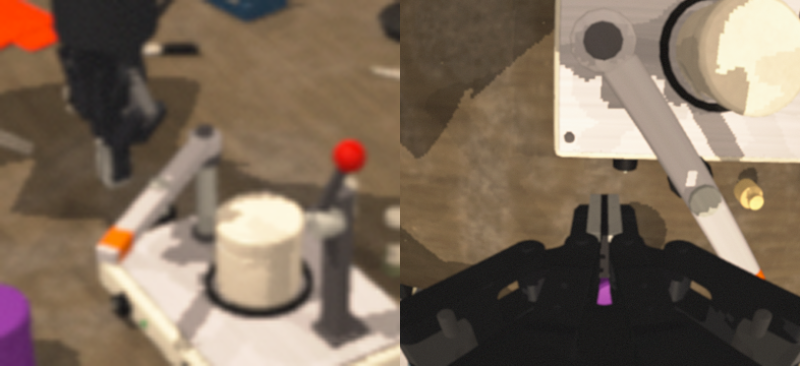

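Call:
{"fn": "drive_tool", "kwargs": {
  "targets": [
    [[0,0,0],[0.0057,0.0081,0],0],
    [[0,0,0],[0.0057,0.0081,0],0],
    [[0,0,0],[0.0036,0.009,0],0],
    [[0,0,0],[0.0036,0.009,0],0],
    [[0,0,0],[0,0,0],0]
  ]
}}

```text
t: 7.78
eef_pos: [0.4349, -0.2009, 0.0928]
eef_rot: [0.999, 0.043, 0.0, 0.0]
force: [-0.5, 0.1, -0.8]
grip_width: -0.0001
```

```bash
cat >> h.py <<'E'
def strap():
    P={}
    for n in("scene","top"):
        eyes.grab_frame(n)
        for l in("strap_tip","lever_knob"):
            r=eyes.place_of(n,l); P[n,l]=r
            print(n,l,[(np.round(x["position"],1).tolist(),round(x["p"],2),S(at_z(n,x["position"],.131)).round(3).tolist()) for x in r[:2]])
E
python3 -c "
from h import *
state();strap()"
```

```text
t 7.78 world [ 0.4349 -0.2009  0.0928] shaker [-0.0603  0.0455] z 0.0928 tool yaw in shaker deg -0.1 F [-0.5  0.1 -0.8] w -0.0001
scene strap_tip [([245.3, 233.2], 0.8, [-0.121, -0.049])]
scene lever_knob [([304.9, 197.7], 0.76, [0.081, -0.004]), ([248.4, 232.5], 0.16, [-0.114, -0.051])]
top strap_tip [([301.8, 248.1], 0.65, [-0.107, -0.039]), ([277.8, 206.9], 0.2, [-0.01, 0.004])]
top lever_knob [([333.1, 194.5], 0.7, [0.004, -0.122])]
```

The strap is moving (angle about 0.72), so I continue the push.

Call:
{"fn": "drive_tool", "kwargs": {
  "targets": [
    [[0,0,0],[0.0064,0.0081,0],0],
    [[0,0,0],[0.0064,0.0081,0],0],
    [[0,0,0],[0.0055,0.0042,0],0],
    [[0,0,0],[0.0055,0.0042,0],0],
    [[0,0,0],[0.005,0.002,0],0],
    [[0,0,0],[0.004,0.002,0],0],
    [[0,0,0],[0,0,0],0]
  ]
}}

```text
t: 8.95
eef_pos: [0.4702, -0.2259, 0.0929]
eef_rot: [0.999, 0.043, 0.0, 0.0]
force: [0.3, -0.4, -0.8]
grip_width: 0.0002
```

```bash
python3 -c "
from h import *
state();strap()"
```

```text
t 8.95 world [ 0.4702 -0.2259  0.0929] shaker [-0.0273  0.0176] z 0.0929 tool yaw in shaker deg -0.0 F [ 0.3 -0.4 -0.8] w 0.0002
scene strap_tip [([288.6, 227.0], 0.68, [-0.026, -0.084])]
scene lever_knob [([305.0, 195.7], 0.5, [0.087, 0.004])]
top strap_tip []
top lever_knob [([334.3, 196.2], 0.6, [0.0, -0.124]), ([305.4, 252.2], 0.52, [-0.117, -0.046])]
```

Call:
{"fn": "drive_tool", "kwargs": {
  "targets": [
    [[0,0,0],[0.002,0,0],0],
    [[0,0,0],[0.002,0,0],0],
    [[0,0,0],[0.002,0,0],0],
    [[0,0,0],[0.002,0,0],0],
    [[0,0,0],[0,0,0],0]
  ]
}}

```text
t: 9.88
eef_pos: [0.4777, -0.225, 0.0927]
eef_rot: [0.999, 0.043, -0.0, 0.0]
force: [-1.1, -0.9, -0.2]
grip_width: 0.0002
```

Call:
{"fn": "drive_tool", "kwargs": {
  "targets": [
    [[0,0,0],[0.002,0,0],0],
    [[0,0,0],[0,0,0],0]
  ]
}}

```text
t: 10.12
eef_pos: [0.4786, -0.225, 0.0925]
eef_rot: [0.999, 0.043, -0.001, 0.0]
force: [-5.7, -3.0, 2.0]
grip_width: 0.0001
```

```bash
python3 -c "
from h import *
state();strap()"
```

```text
t 10.12 world [ 0.4786 -0.225   0.0925] shaker [-0.0189  0.0177] z 0.0925 tool yaw in shaker deg -0.0 F [-5.7 -3.   2. ] w 0.0001
scene strap_tip [([296.5, 222.8], 0.67, [-0.001, -0.081])]
scene lever_knob [([305.8, 198.6], 0.49, [0.081, -0.009])]
top strap_tip []
top lever_knob [([332.5, 195.7], 0.68, [0.002, -0.12])]
```

The strap is against its stop: the force is 6 N and the tip is at shaker x≈0. Next I back off, lift, and move over the knob.

Call:
{"fn": "drive_tool", "kwargs": {
  "targets": [
    [[0,0,0],[-0.01,0,0],0],
    [[0,0,0],[-0.01,0,0],0],
    [[0,0,0],[0,0,-0.048],0],
    [[0,0,0],[0,0,-0.048],0],
    [[0,0,0],[0,0,-0.048],0],
    [[0,0,0],[0,0,0],0],
    [[0,0,0],[0.01,0.033,0],0],
    [[0,0,0],[0.01,0.033,0],0],
    [[0,0,0],[0.01,0.033,0],0],
    [[0,0,0],[0.01,0.033,0],0],
    [[0,0,0],[0,0,0],0],
    [[0,0,0],[0,0,0],0]
  ]
}}

```text
t: 11.92
eef_pos: [0.5103, -0.3536, 0.2356]
eef_rot: [0.999, 0.043, -0.001, -0.001]
force: [0.2, 0.1, 0.5]
grip_width: 0.0004
```

```bash
python3 - <<'E'
from h import *
state();strap()
a,D=eyes.grab_frame("scene");w,_=eyes.grab_frame("wrist")
cv2.imwrite("pics/c7.png",cv2.hconcat([cv2.resize(a[150:260,230:350,::-1],(400,366),interpolation=2),cv2.resize(w[60:420,80:473,::-1],(400,366))]))
E
```

```text
t 11.93 world [ 0.5103 -0.3536  0.2356] shaker [ 0.0015 -0.1132] z 0.2356 tool yaw in shaker deg -0.0 F [0.2 0.1 0.5] w 0.0004
scene strap_tip [([297.9, 221.9], 0.73, [0.004, -0.08])]
scene lever_knob [([304.4, 200.8], 0.51, [0.072, -0.015])]
top strap_tip [([245.0, 158.6], 0.72, [0.107, 0.066]), ([317.0, 202.7], 0.66, [-0.01, -0.084])]
top lever_knob [([332.5, 195.0], 0.48, [0.003, -0.121])]
```

View pics/c7.png

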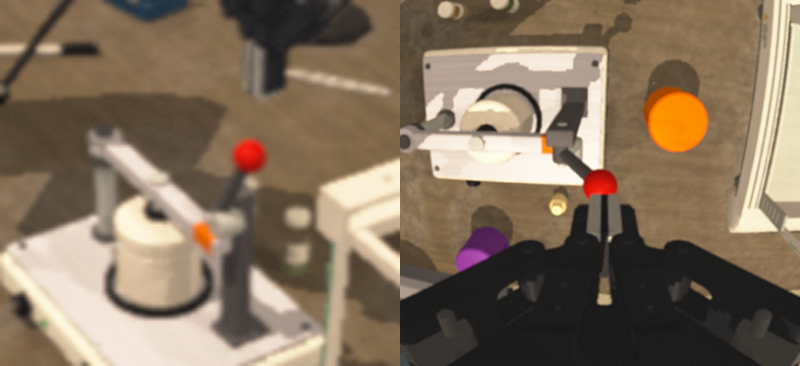

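```bash
cat >> h.py <<'E'
def knob():
    c={}
    for n in("scene","top"):
        a,D=eyes.grab_frame(n); a=a.astype(int); m=(a[...,0]>130)&(a[...,1]<45)&(a[...,2]<55)
        m[:150]=0; m[260:]=0; m[:,:285]=0; m[:,370:]=0
        v,u=np.nonzero(m); c[n]=(np.median(u),np.median(v)); print(n,c[n],len(u))
    q,e=tri("scene",c["scene"],"top",c["top"]); print("knob shaker",S(q).round(4),"z",q[2].round(4),"err",e.round(4))
E
python3 - <<'E'
from h import *
knob()
a,D=eyes.grab_frame("scene")
for c in[(258,88),(268,90),(263,80)]:
    uv=(230+c[0]*.3,150+c[1]*.3005); q=dep("scene",uv,D); print(np.round(uv,1),S(q).round(4),q[2].round(4))
E
```

```text
scene (np.float64(305.0), np.float64(197.0)) 56
top (np.float64(332.0), np.float64(197.0)) 32
knob shaker [-0.0054 -0.1089] z 0.2186 err 0.0065
[307.4 176.4] [-0.0086 -0.1229] 0.278
[310.4 177. ] [-0.0051 -0.1286] 0.2782
[308.9 174. ] [-0.0057 -0.1238] 0.2832
```

Call:
{"fn": "drive_tool", "kwargs": {
  "targets": [
    [[0,0,0],[0,0,0.017],0],
    [[0,0,0],[0,0,0.016],0],
    [[0,0,0],[0,0,0.005],0],
    [[0,0,0],[0.0,0.0043,0.0026],0],
    [[0,0,0],[0,0.0043,0.0026],0],
    [[0,0,0],[0,0.0055,0.0046],0],
    [[0,0,0],[0,0.0055,0.0046],0],
    [[0,0,0],[0,0,0],0]
  ]
}}

```text
t: 13.48
eef_pos: [0.5129, -0.3774, 0.1857]
eef_rot: [0.999, 0.042, 0.001, 0.003]
force: [-0.5, -5.4, 8.1]
grip_width: 0.0002
```

```bash
python3 - <<'E'
from h import *
state(); knob()
E
```

```text
t 13.47 world [ 0.5129 -0.3774  0.1857] shaker [ 0.002  -0.1371] z 0.1857 tool yaw in shaker deg -0.1 F [-0.5 -5.4  8.1] w 0.0002
scene (np.float64(309.0), np.float64(208.0)) 49
top (np.float64(341.0), np.float64(198.0)) 17
knob shaker [-0.0085 -0.1291] z 0.2022 err 0.0058
```

Call:
{"fn": "drive_tool", "kwargs": {
  "targets": [
    [[0,0,0],[0,0.0055,0.0085],0],
    [[0,0,0],[0,0.004,0.008],0],
    [[0,0,0],[0,0.003,0.008],0],
    [[0,0,0],[0,0.002,0.008],0],
    [[0,0,0],[0,0.001,0.008],0],
    [[0,0,0],[0,0,0],0]
  ]
}}

```text
t: 14.32
eef_pos: [0.5132, -0.3882, 0.142]
eef_rot: [0.999, 0.043, -0.001, -0.002]
force: [-0.5, 0.6, 0.6]
grip_width: 0.0001
```

```bash
python3 - <<'E'
from h import *
state(); knob()
E
```

```text
t 14.32 world [ 0.5132 -0.3882  0.142 ] shaker [ 0.0014 -0.1479] z 0.142 tool yaw in shaker deg -0.0 F [-0.5  0.6  0.6] w 0.0001
scene (np.float64(313.0), np.float64(229.0)) 56
top (np.float64(345.5), np.float64(199.5)) 2
knob shaker [-0.0088 -0.1461] z 0.156 err 0.0073
```

Call:
{"fn": "drive_tool", "kwargs": {
  "targets": [
    [[0,0,0],[0,0,0.003],0],
    [[0,0,0],[0,0,0.002],0],
    [[0,0,0],[0,0,0],0]
  ]
}}

```text
t: 14.8
eef_pos: [0.5141, -0.3894, 0.1389]
eef_rot: [0.999, 0.043, -0.0, -0.0]
force: [0.1, -0.4, 1.1]
grip_width: 0.0001
```

Call:
{"fn": "drive_tool", "kwargs": {
  "targets": [
    [[0,0,0],[0,0,0.003],0],
    [[0,0,0],[0,0,0],0]
  ]
}}

```text
t: 15.05
eef_pos: [0.5143, -0.3898, 0.138]
eef_rot: [0.999, 0.043, 0.0, 0.001]
force: [-4.3, 2.9, 11.4]
grip_width: -0.0001
```

```bash
python3 - <<'E'
from h import *
state(); knob()
E
```

```text
t 15.05 world [ 0.5143 -0.3898  0.138 ] shaker [ 0.0024 -0.1495] z 0.138 tool yaw in shaker deg -0.0 F [-4.3  2.9 11.4] w -0.0001
scene (np.float64(313.5), np.float64(230.0)) 54
top (np.float64(346.0), np.float64(199.5)) 4
knob shaker [-0.0087 -0.1476] z 0.1541 err 0.0076
```

Force is rising to a stop, and the knob is at z≈0.154. I'll push a little more to be sure, then retreat upward.

Call:
{"fn": "drive_tool", "kwargs": {
  "targets": [
    [[0,0,0],[0,0,0.003],0],
    [[0,0,0],[0,0,0],0]
  ]
}}

```text
t: 15.4
eef_pos: [0.5146, -0.39, 0.1375]
eef_rot: [0.999, 0.043, 0.001, 0.001]
force: [-8.2, 6.7, 23.3]
grip_width: 0.0001
```

Call:
{"fn": "drive_tool", "kwargs": {
  "targets": [
    [[0,0,0],[0,0,-0.01],0],
    [[0,0,0],[0,0,-0.03],0],
    [[0,0,0],[0,0,-0.04],0],
    [[0,0,0],[0,0,-0.04],0],
    [[0,0,0],[-0.05,0,0],0],
    [[0,0,0],[-0.05,0,0],0],
    [[0,0,0],[-0.05,0,0],0],
    [[0,0,0],[-0.05,0,0],0],
    [[0,0,0],[0,0,0],0],
    [[0,0,0],[0,0,0],0]
  ]
}}

```text
t: 16.65
eef_pos: [0.3151, -0.4069, 0.2529]
eef_rot: [0.999, 0.043, 0.0, 0.0]
force: [-0.2, -1.6, -0.3]
grip_width: 0.0001
```

```bash
python3 - <<'E'
from h import *
state(); knob(); strap()
a,_=eyes.grab_frame("scene");b,_=eyes.grab_frame("top")
cv2.imwrite("pics/c8.png",cv2.hconcat([cv2.resize(x[130:320,200:360,::-1],None,fx=2.5,fy=2.5,interpolation=2) for x in(a,b)]))
E
```

```text
t 16.65 world [ 0.3151 -0.4069  0.2529] shaker [-0.1976 -0.1492] z 0.2529 tool yaw in shaker deg -0.1 F [-0.2 -1.6 -0.3] w 0.0001
scene (np.float64(314.0), np.float64(229.0)) 53
top (np.float64(349.0), np.float64(196.0)) 70
knob shaker [-0.0056 -0.1519] z 0.1589 err 0.0008
scene strap_tip [([314.4, 230.0], 0.52, [0.017, -0.126])]
scene lever_knob [([315.1, 231.1], 0.46, [0.015, -0.131])]
top strap_tip [([316.2, 197.7], 0.86, [0.001, -0.084])]
top lever_knob [([350.9, 196.0], 0.67, [-0.004, -0.161])]
```

View pics/c8.png

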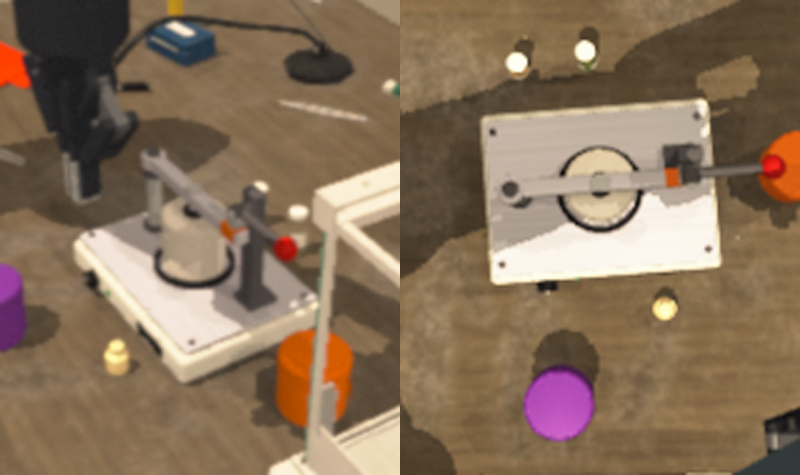

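The final picture shows the strap across the jar against the pillar and the lever level, with the knob at (285,248) left and (772,166) right. The vials and weight have not moved, and the arm is clear.

```bash
python3 -c "
from h import *
print(arm.close_job())"
```

```text
the job is handed in; nothing more can be done
None
```

The white jar is clamped and the job is handed in, at about 17 s of the 45 s allowed. With the gripper shut, a finger pushed the strap onto its stop first. It then pressed the red-knobbed lever down onto its stop.

**Last checks**
- **Strap:** it lies across the jar with its tip at shaker x ≈ 0. The force rose to about 6 N when it met the stop.
- **Lever:** at the stop the force rose to 23 N with less than 1 mm of travel. After release, the knob measured 159 mm above the table; I expected about 157 mm, and the cameras are good to about 2 mm.
- **Surroundings:** in the last picture the jar was in its nest, the vials and weight had not moved, and the arm was clear of everything.
- **Not checked:** I did not measure the foot's pressure on the jar lid. I infer it from the lever being fully down.

**What went wrong or disagreed**
- **First sweep missed:** the finger passed over the strap without touching anything. With the fingers shut, their ends sat about 32 mm above the reported TCP, so I went lower and repeated the push.
- **Wrong detection:** in the last scene view the network put the strap tip on the red knob. The top view and the picture both showed the strap correctly.

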